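Raise the lens to the gauge foot

ROBOT

A 7-joint arm with a two-finger parallel gripper is mounted at the origin on the work surface. World frame = base frame: x ahead of the robot, y to its left, z up, the work surface at z = 0. Lengths are in mm, angles in rad, forces in N, time in s.
With the tool pointing down it reaches from about 425 to 800 mm from the base axis. Payload 8.3 kg.
Tool frame: the origin (TCP) lies midway between the tips of the shut fingers; the grasp point (between the pads) lies 19 mm behind it; z points along the fingers, y is the line along which they close (so a half turn about z gives the same grasp; the last joint's range is limited). The gripper opens to 85 mm and grips with 20 to 120 N. Pads are 22 mm wide; open, the fingers measure 114 mm over their backs; the gripper's body (76 mm by 85 mm) begins 54 mm behind the grasp point. The pads swing forward as they close: fully open they stand 13 mm farther back than shut.
Start: joints at [-1.287, 0.383, 0.016, 1.37, -0.006, 1.388, -0.046], TCP at [212.379, 587.791, 231.279] pointing down, gripper open.
Joint ranges: [-2.95, 2.95], [-0.25, 2.06], [-1.52, 1.56], [0.18, 2.33], [-1.44, 4.58], [0.02, 2.06], [-3.01, 3.01]. Speed limits (rad/s): [2.39, 2.39, 3.01, 3.01, 3.14, 3.14, 3.14].

INTERFACE

Orientations are given as a rotation vector (axis times angle).
In Python, from bench import sensors, eyes, ticket gives the robot as it stands.
- The arm moves only by the shell command python3 -m inch 'ROWS' [OPENING] [FORCE]. ROWS is JSON, a list of rows, each an object of numbers: "tx", "ty", "tz": the shift along the tool's x, y, z in cm; "yaw": the turn about the tool's z in rad. In form: [{"tx": .., "ty": .., "tz": .., "yaw": ..}, ...]. A call has 1 to 5 rows; each row is the pose to reach, as a shift and turn from the pose commanded when the call began, along the tool's axes at that moment; what a row does not reach only later rows make up. A row lasts 1/10 s, in which the tool goes at most 50 mm and 8.59 degrees, less where a joint would pass 70% of its speed; a pose out of reach is approached as far as the arm can. A call with a gripper value outside its range is refused whole. OPENING is the opening, from -1 (shut) to 1 (fully open), set as the call begins (- or left out, the last holds). The fingers move at their own pace and stop on an object; FORCE is the grip in N (left out, the last holds). Time passes only in rows, so rows that repeat a pose let the fingers close. It gives the time, the measured TCP pose, the force, the opening and the grip force at its end, in the units of the state.
- sensors.observe(): the state, without advancing time (a new reading comes with each control period).
- eyes.capture(name): name is "scene" or "top" or "wrist"; returns a dict with "image" (400x640x3 uint8, red, green, blue), "K" (3x3 intrinsics, pixels), "rvec" (rotation vector, rad) and "tvec" (3), from world to camera coordinates, as OpenCV has them; the wrist camera has in their place "hand_eye" (4x4, takes a point from camera to tool coordinates, whose origin is the TCP and whose axes are the flange's). Camera axes: x right, y down, z forward; pixel columns grow to the right and rows downward; lengths in mm; the calibration is good to about 2 mm. A picture is of the moment at which its call begins: read the wrist's pose just before it. There is no depth.
- ticket.close_job(): hands the job in; it is judged then, once.
The state is a dict: "clock": time; "joint_positions": joint angles; "dq": joint speeds; "joint_torque": joint torques, N m; "tcp_pos": TCP position; "eef_rot": TCP orientation; "wrist_force": force on the tool from outside, world axes, zero at the start; "torque": the same for the moment, N m; "finger_gap": finger opening in mm; "gripper_force": force on a finger pad.
Only numpy, scipy, OpenCV 4.12 (cv2) and the standard library are available. Lean on these libraries where they do the work, as an engineer would, in place of code of your own. Each camera call takes 0.05 s, during which the arm holds its last target. There are 200 camera calls.

TASK

Take the gauge arm by its upright pin and swing it round until its probe stands over the middle of the lens on the lab jack. Then raise the jack by turning its knob until the lens just touches the sprung foot of the probe: properly in contact, but pushing the foot in by no more than 2 mm or so. Let go and leave it so, with the lens still lying in the middle of the platform, and leave the other things on the bench alone.

Things in the scene. Friction and masses are not known exactly. Their poses are not given: they have to be found in the camera images.
- stand: Gauge stand fixed to the bench: round steel foot (90 mm across, 22 mm high) with an upright column 22 mm thick; origin at the centre of the foot's underside. The column's axis, straight above the origin, is the hinge of the gauge arm, a flat aluminium bar (22 mm wide, 14 mm thick, its middle 197 mm above the bench) that reaches 177 mm out from the column and carries the pin and the probe
- swing_arm (a joint): swing of the gauge arm about the upright column, rad; it grows clockwise seen from above; at 0 the arm points along the stand's own -y. Free from -0.5 to 1.5; it starts swung aside towards the robot and stays where it is left (light friction, about 1.5 N at the pin)
- pin_grip (a point): upright steel pin on the gauge arm, 18 mm thick, standing 52 mm above the arm's upper face (204 mm to 256 mm above the bench), 100 mm from the hinge; the point is on its axis, 31 mm above the arm's upper face. The probe rod, 60 mm farther out, rises to at most 257 mm above the bench
- probe_axis (a point): top of the clamp boss at the arm's end, 160 mm from the hinge, on the axis of the probe: an upright steel rod 19 mm thick with a flat black foot 28 mm across below. How low the foot hangs varies and is not measured: underside 123 to 147 mm above the bench. The foot is sprung: it gives way upwards from 5 N, with 2.5 N more per mm, 9 mm at most
- knob_grip (a point): round black fluted knob of the jack, 46 mm across and 42 mm high, upright axis, on a grey gear housing 56 mm high beside the platform; the point is on the axis, 16 mm below the knob's top. The knob's axis is 135 mm from the middle of the platform
- jack_knob (a joint): turn of the jack's knob, rad; 0 at the start (jack down), at most 4.7; grows clockwise seen from above, each radian raises the platform by 10 mm. Steady friction about 0.25 N m (plus 0.05 N m for the weight of platform and lens); every newton on the foot adds 0.01 N m. The jack does not sink when let go
- platform_top (a point): middle of the upper face of the jack's steel platform, 100 by 120 mm, 80 mm above the bench when down; it rises straight up
- lens: clear lens lying on a round grey holder, together one loose thing 76 mm across and 26 mm high in the middle (0.16 kg), resting on the platform; origin at the centre of its underside
- awl: awl with a wooden handle, 170 mm long, lying on the bench (to be left alone); origin about its middle, x along it
- drops: small bottle, 48 mm across, 100 mm high, standing (to be left alone); origin at the centre of its underside
- spare_lens: spare clear lens disc, 70 mm across, 9 mm thick, lying on the bench (to be left alone); origin at the centre of its underside
- pen: marker pen, 125 mm long, 16 mm thick, lying on the bench (to be left alone); x along it
- lens_tray: white open tray 130 by 170 by 35 mm with another lens in it (to be left alone); origin at the centre of its underside
- mug: white mug, 76 mm across, 90 mm high (to be left alone); origin at the centre of its underside
Not all that is in view belongs to the job. What is shaped like the part that bears knob_grip but blue is not meant.

How it is judged (in metres and radians):
On the way, in this order (a step that is already met when the one before it is completed fails the run):
1. the gauge arm is swung so that its probe is over the middle of the lens (within 12 mm), before the jack has been raised by more than 5 mm (horizontal distance between probe_axis and lens below 0.012 m and value of joint jack_knob below 0.5 rad), for 0.2 s.
2. the lens is raised by the knob into contact with the foot of the probe (contact force between lens and stand above 0.8 N and value of joint jack_knob above 1 rad), for 0.1 s.
At the end, for the whole second after the job is handed in: The lens, at rest and level within 12 mm of the platform's middle, touches the probe's foot with 0.8 to 14 N; the probe is within 12 mm of the lens's middle; the jack stands still (contact force between lens and stand between 0.8 and 14 N and horizontal distance between probe_axis and lens below 0.012 m and horizontal distance between lens and platform_top below 0.012 m and angle between lens's own z axis and vertical below 0.05 rad and velocity of joint jack_knob between -0.02 and 0.02 rad/s and linear speed of lens below 0.01 m/s).
It fails at once if the lens is pressed hard against the probe, with more than 20 N (contact force between lens and stand above 20 N).
It fails at once if the robot's fingers or arm press on the lens (contact force between lens and the fingers above 1 N or contact force between lens and the arm above 1 N).
It fails at once if one of the other things on the bench is moved by more than 30 mm (distance of any of awl, drops, spare_lens, pen, lens_tray, mug from where it was at the start of the episode above 0.03 m).
It also fails if it takes over 72 s, if anything falls off the work surface, if the arm or the gripper's body presses on something with over 40 N, if the wrist force passes 120 N, or if a joint passes its speed limit or range.

## Working session

There is one attempt and no reset: what is moved stays moved. The work goes in short steps, Python scripts to look and compute and a shell command to move; the robot and the scene stay as the last step left them, time stands still between calls to the robot, and variables do not carry over. Pictures are saved under pics/ and viewed, at most 10 in all, crops included, and the job is handed in when it is done.

```bash
mkdir -p pics
python3 - <<'E'
from bench import sensors, eyes
import cv2,numpy as np
s=sensors.observe();print({k:np.round(v,3).tolist() for k,v in s.items()})
for n in("top","scene"):
    c=eyes.capture(n);cv2.imwrite(f"pics/{n}0.png",c["image"][:,:,::-1]);print(n,c["K"],c["rvec"],c["tvec"])
    np.savez(f"{n}0.npz",**c)
E
```

```text
{'clock': 0.0, 'joint_positions': [-1.287, 0.384, 0.016, 1.371, -0.006, 1.388, -0.047], 'dq': [0.0, -0.0, 0.001, 0.001, 0.001, -0.003, -0.001], 'joint_torque': [0.0, -62.759, 0.844, -37.183, 0.017, 0.014, 0.0], 'tcp_pos': [212.207, 587.317, 230.262], 'eef_rot': [-0.542, -3.094, 0.003], 'wrist_force': [0.168, -0.164, -0.152], 'torque': [0.02, -0.024, 0.027], 'gripper_force': 0.0, 'finger_gap': 85.434}
top [[443.53588796   0.         319.78485436]
 [  0.         443.53588796 196.44940757]
 [  0.           0.           1.        ]] [ 2.21458587 -2.18893622  0.0990608 ] [ -41.05655535  568.51176455 1400.59244033]
scene [[421.31738188   0.         319.29756325]
 [  0.         421.31738188 191.89533594]
 [  0.           0.           1.        ]] [ 2.16559436  0.9282924  -0.39244936] [-363.89455472 -153.34787858 1644.04162604]
```

View pics/top0.png

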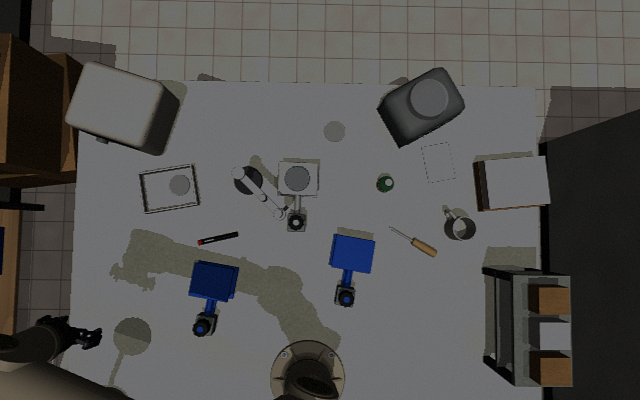

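View pics/scene0.png

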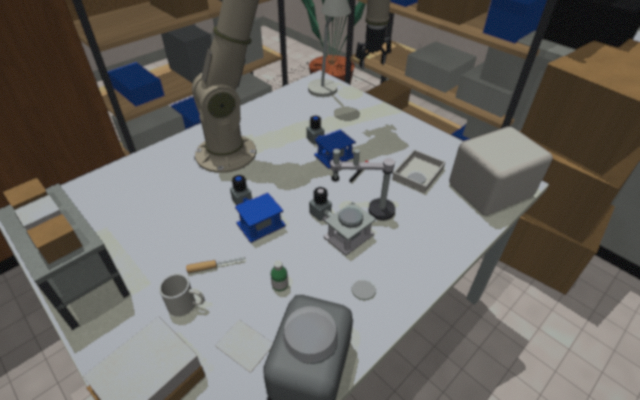

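The top view shows the grey platform with the lens at about (297,178) and its knob at (296,222). The stand column is at (247,180), with the arm reaching to about (281,213). Three things are shaped like the jack: knobs at (296,222), (346,295) and (204,325). The last two have blue platforms, so the grey one at (296,222) is meant. I'll confirm that in a crop.

```bash
cat > h.py <<'E'
import numpy as np,cv2
def ray(c,uv,z):
    R=cv2.Rodrigues(c["rvec"])[0];o=-R.T@np.ravel(c["tvec"])
    d=R.T@np.linalg.inv(c["K"])@np.array([*uv,1.]);return (o+d*(z-o[2])/d[2])
def proj(c,p): return cv2.projectPoints(np.float64([p]),c["rvec"],np.ravel(c["tvec"]),c["K"],None)[0].ravel()
E
python3 - <<'E'
import cv2
im=cv2.imread("pics/top0.png")[145:245,220:340]
cv2.imwrite("pics/crop0.png",cv2.convertScaleAbs(cv2.resize(im,(720,600),interpolation=cv2.INTER_CUBIC),alpha=1.3))
E
```

```text
(no output)
```

View pics/crop0.png

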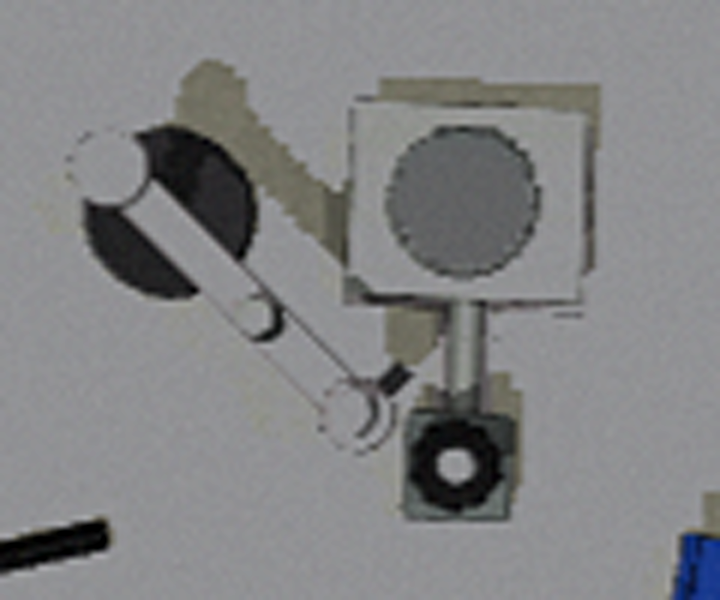

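The crop shows the grey jack: platform and lens at crop (463,200), black knob at (456,465). The pin top is at (257,315), the probe top at (348,413), and the stand foot is centred near (170,212). The grey jack matches the description.

Run:
```python
import numpy as np
from h import *
c=dict(np.load("top0.npz"))
P={}
for n,x,y,z in(("foot",170,212,22),("pin",256,313,256),("probe",348,413,250),("knob",457,465,98),("lens",463,200,98),("plat",468,200,80)):
    P[n]=ray(c,(220+x/6-.4,145+y/6-.4),z);print(n,P[n].round(1))
d=lambda a,b:np.linalg.norm((P[a]-P[b])[:2])
print([d(*k) for k in(("foot","pin"),("foot","probe"),("knob","plat"),("foot","lens"))])
s=dict(np.load("scene0.npz"))
for n in P: print(n,proj(s,P[n]).round(0))
```

```text
foot [618.6 195.2  22. ]
pin [551.1 124.4 256. ]
probe [507.5  83.5 250. ]
knob [485.8  39.   98. ]
lens [619.1  37.9  98. ]
plat [621.   35.8  80. ]
[np.float64(97.79548667492426), np.float64(157.5369629472307), np.float64(135.32036665939444), np.float64(157.30642312444388)]
foot [381. 206.]
pin [356. 150.]
probe [336. 151.]
knob [320. 191.]
lens [350. 213.]
plat [350. 218.]
```

```bash
cat >> h.py <<'E'
def go(x,y,z,ang):
    "shift (cm) and yaw (rad) in tool axes to reach TCP x,y,z with tool y at world angle ang (deg, mod 180)"
    from bench import sensors
    s=sensors.observe();R=cv2.Rodrigues(np.float64(s["eef_rot"]))[0]
    d=R.T@(np.array([x,y,z])-s["tcp_pos"])/10
    a=np.degrees(np.arctan2(R[1,1],R[0,1]))
    print("t",round(s["clock"],2),"pos",np.round(s["tcp_pos"],1),"yang",a.round(1),"q",np.round(s["joint_positions"],2),"gap",round(float(s["finger_gap"]),1),"F",np.round(s["wrist_force"],1),"T",np.round(s["torque"],2))
    print("shift",d.round(2),"yaw",round(float(np.radians(a-ang)),3))
E
python3 -c "from h import *;go(551,124,300,-43.6)"
```

```text
t 0.1 pos [212.2 587.4 230.4] yang 70.1 q [-1.29  0.38  0.02  1.37 -0.01  1.39 -0.05] gap 85.6 F [-0.1  0.  -0.5] T [-0.03 -0.04  0.  ]
shift [-47.61 -32.08  -6.91] yaw 1.985
```

```bash
python3 -m inch '[{"tx":-3,"ty":-2,"tz":-3,"yaw":0.14},{"tx":-7,"ty":-4.5,"tz":-5,"yaw":0.28},{"tx":-11,"ty":-7,"tz":-6.9,"yaw":0.42},{"tx":-14.5,"ty":-9.5,"tz":-6.9,"yaw":0.56},{"tx":-18,"ty":-12,"tz":-6.9,"yaw":0.7}]' 1 30; python3 -c "from h import *;go(551,124,300,-43.6)"
```

```text
clock: 0.6
tcp_pos: [342.1, 412.0, 300.8]
eef_rot: [1.579, 2.716, 0.002]
wrist_force: [0.5, 0.4, -0.3]
finger_gap: 85.5
gripper_force: 0.0
t 0.6 pos [342.1 412.  300.8] yang 29.7 q [-1.12  0.16  0.21  1.5  -0.03  1.48 -0.39] gap 85.5 F [ 0.5  0.4 -0.3] T [ 0.02 -0.02  0.02]
shift [-35.36   3.9    0.07] yaw 1.279
```

```bash
python3 -m inch '[{"tx":-4,"ty":0.5,"yaw":0.14},{"tx":-8,"ty":1,"yaw":0.28},{"tx":-12,"ty":1.4,"yaw":0.42},{"tx":-16,"ty":1.8,"yaw":0.56},{"tx":-20,"ty":2.2,"yaw":0.7}]'; python3 -c "from h import *;go(551,124,300,-43.6)"
```

```text
t 0.6 pos [342.1 412.  300.8] yang 29.7 q [-1.12  0.16  0.21  1.5  -0.03  1.48 -0.39] gap 85.5 F [ 0.5  0.4 -0.3] T [ 0.02 -0.02  0.02]
shift [-35.36   3.9    0.07] yaw 1.279validation failed for argument at $[0]...
```

```bash
python3 -m inch '[{"tx":-4,"ty":0.5,"tz":0,"yaw":0.14},{"tx":-8,"ty":1,"tz":0,"yaw":0.28},{"tx":-12,"ty":1.4,"tz":0,"yaw":0.42},{"tx":-16,"ty":1.8,"tz":0,"yaw":0.56},{"tx":-20,"ty":2.2,"tz":0,"yaw":0.7}]'; python3 -c "from h import *;go(551,124,300,-43.6)"
```

```text
clock: 1.1
tcp_pos: [460.5, 250.1, 300.0]
eef_rot: [-2.414, -2.011, 0.001]
wrist_force: [0.6, 0.3, -0.3]
finger_gap: 85.7
gripper_force: 0.0
t 1.1 pos [460.5 250.1 300. ] yang -10.4 q [-0.92  0.14  0.41  1.54 -0.06  1.47 -0.69] gap 85.7 F [ 0.6  0.3 -0.3] T [ 0.02 -0.16 -0.02]
shift [-10.76  11.17   0.  ] yaw 0.579
```

```bash
python3 -m inch '[{"tx":-3,"ty":3,"tz":0,"yaw":0.14},{"tx":-6,"ty":6,"tz":0,"yaw":0.28},{"tx":-9,"ty":9,"tz":0,"yaw":0.42},{"tx":-10.76,"ty":11.17,"tz":0,"yaw":0.55},{"tx":-10.76,"ty":11.17,"tz":0,"yaw":0.58}]'
python3 - <<'E'
from h import *
from bench import eyes,sensors
go(551,124,216,-43.6)
s=sensors.observe();c=eyes.capture("wrist");np.savez("w1.npz",tcp=s["tcp_pos"],rot=s["eef_rot"],**c)
cv2.imwrite("pics/w1.png",c["image"][:,:,::-1])
E
```

```text
clock: 1.6
tcp_pos: [552.8, 121.0, 299.9]
eef_rot: [2.89, 1.227, -0.001]
wrist_force: [0.3, 1.0, 0.1]
finger_gap: 85.3
gripper_force: 0.0
t 1.6 pos [552.8 121.  299.9] yang -44.0 q [-0.74  0.25  0.59  1.44 -0.14  1.49 -0.92] gap 85.3 F [0.3 1.  0.1] T [-0.02 -0.04  0.04]
shift [ 0.1  -0.35  8.39] yaw -0.007
```

View pics/w1.png

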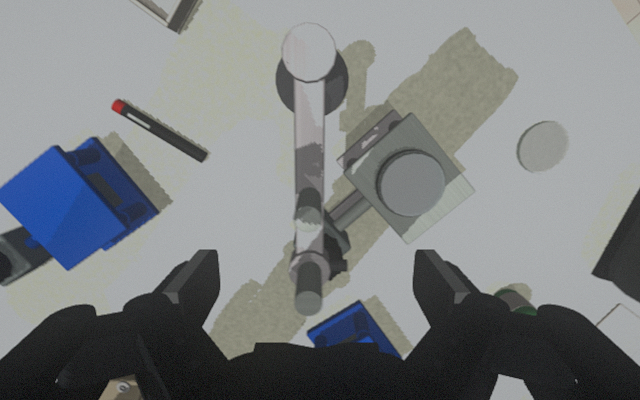

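The wrist view shows the gauge arm running vertically, with the column cap at (308,52), the pin's top near (308,222) and the probe's top near (308,300). The lens is at (413,184) and the grey jack's knob is hidden below the arm. I'll cast rays for the pin top and the lens.

```bash
cat >> h.py <<'E'
def wray(c,uv,z):
    R=cv2.Rodrigues(np.float64(c["rot"]))[0];H=c["hand_eye"]
    o=c["tcp"]+R@H[:3,3];d=R@H[:3,:3]@np.linalg.inv(c["K"])@np.array([*uv,1.]);return o+d*(z-o[2])/d[2]
E
python3 - <<'E'
from h import *
c=dict(np.load("w1.npz"))
print(c["hand_eye"].round(2))
for n,u,v,z in(("pin",308,222,256),("probe",308,301,255),("foot",312,77,22),("lens",413,184,98)):print(n,wray(c,(u,v),z).round(1))
E
```

```text
[[   0.     -0.96   -0.26   66.44]
 [   1.      0.      0.      0.82]
 [  -0.     -0.26    0.96 -142.28]
 [   0.      0.      0.      1.  ]]
pin [551.3 125.  256. ]
probe [512.9  85.8 255. ]
foot [624.6 200.2  22. ]
lens [622.9  39.9  98. ]
```

```bash
python3 -m inch '[{"tx":0.1,"ty":-0.38,"tz":3,"yaw":0},{"tx":0.1,"ty":-0.38,"tz":6,"yaw":0},{"tx":0.1,"ty":-0.38,"tz":8.4,"yaw":0},{"tx":0.1,"ty":-0.38,"tz":8.4,"yaw":0}]'; python3 -m inch '[{"tx":0,"ty":0,"tz":0,"yaw":0},{"tx":0,"ty":0,"tz":0,"yaw":0},{"tx":0,"ty":0,"tz":0,"yaw":0},{"tx":0,"ty":0,"tz":0,"yaw":0},{"tx":0,"ty":0,"tz":0,"yaw":0}]' -1 30;  python3 -c "from h import *;go(585,105,216,-22)"
```

```text
clock: 2.05
tcp_pos: [546.2, 130.7, 212.7]
eef_rot: [-2.881, -1.25, 0.011]
wrist_force: [-0.4, -0.2, -0.3]
finger_gap: 85.4
gripper_force: 0.0
clock: 2.55
tcp_pos: [549.7, 129.3, 217.3]
eef_rot: [2.884, 1.244, 0.003]
wrist_force: [-0.4, -0.6, 3.0]
finger_gap: 17.2
gripper_force: 29.3
t 2.55 pos [549.7 129.3 217.3] yang -43.3 q [-0.75  0.28  0.57  1.59 -0.16  1.32 -0.91] gap 17.2 F [-0.4 -0.6  3. ] T [-0.11 -0.06  0.04]
shift [0.66 4.24 0.13] yaw -0.372
```

```bash
cat > swing.py <<'E'
import sys
from h import *
from bench import sensors
s=sensors.observe();R=cv2.Rodrigues(np.float64(s["eef_rot"]))[0];H=np.array([620.8,196.3,0]);p=s["tcp_pos"]*np.array([1,1,0])
for a in map(float,sys.argv[1:]):
    q=H+cv2.Rodrigues(np.array([0,0,np.radians(a)]))[0]@(p-H);print(a,(R.T@(q-p)/10)[:2].round(2),-np.radians(a).round(3))
E
python3 swing.py 4.5 9 13.5 18 22.5
```

```text
4.5 [-0.02  0.77] -0.079
9.0 [0.03 1.53] -0.157
13.5 [0.13 2.29] -0.236
18.0 [0.3  3.04] -0.314
22.5 [0.52 3.78] -0.393
```

```bash
python3 -m inch '[{"tx":0,"ty":0.77,"tz":0,"yaw":-0.079},{"tx":0.03,"ty":1.53,"tz":0,"yaw":-0.157},{"tx":0.13,"ty":2.29,"tz":0,"yaw":-0.236},{"tx":0.3,"ty":3.04,"tz":0,"yaw":-0.314},{"tx":0.52,"ty":3.78,"tz":0,"yaw":-0.393}]'; python3 -c "from h import *;go(620.8,98,216,0)"; python3 swing.py 4.5 9 13.5 18 21.8
```

```text
clock: 3.05
tcp_pos: [580.9, 107.3, 217.3]
eef_rot: [2.583, 1.788, 0.003]
wrist_force: [0.5, 0.9, 5.1]
finger_gap: 17.1
gripper_force: 29.4
t 3.05 pos [580.9 107.3 217.3] yang -20.6 q [-0.64  0.34  0.52  1.51 -0.17  1.33 -0.46] gap 17.1 F [0.5 0.9 5.1] T [ 0.21 -0.06 -0.19]
shift [0.53 4.06 0.13] yaw -0.36
4.5 [-0.02  0.77] -0.079
9.0 [0.03 1.53] -0.157
13.5 [0.13 2.29] -0.236
18.0 [0.29 3.04] -0.314
21.8 [0.47 3.66] -0.38
```

```bash
python3 -m inch '[{"tx":0,"ty":0.77,"tz":0,"yaw":-0.079},{"tx":0.03,"ty":1.53,"tz":0,"yaw":-0.157},{"tx":0.13,"ty":2.29,"tz":0,"yaw":-0.236},{"tx":0.29,"ty":3.04,"tz":0,"yaw":-0.314},{"tx":0.45,"ty":3.6,"tz":0,"yaw":-0.375}]'; python3 -m inch '[{"tx":0,"ty":0,"tz":0,"yaw":0},{"tx":0,"ty":0,"tz":0,"yaw":0}]'
python3 - <<'E'
from h import *
from bench import eyes,sensors
go(620.8,98,216,0)
for n in("top","wrist"):
    s=sensors.observe();c=eyes.capture(n);np.savez(n+"2.npz",tcp=s["tcp_pos"],rot=s["eef_rot"],**c)
    im=c["image"][:,:,::-1]
    cv2.imwrite(f"pics/{n}2.png",im if n=="wrist" else cv2.resize(im[145:245,220:340],(720,600),interpolation=cv2.INTER_CUBIC))
E
```

```text
clock: 3.55
tcp_pos: [616.5, 98.8, 217.3]
eef_rot: [2.204, 2.237, 0.003]
wrist_force: [0.8, 1.0, 3.9]
finger_gap: 17.3
gripper_force: 29.5
clock: 3.75
tcp_pos: [616.3, 98.8, 217.3]
eef_rot: [2.209, 2.231, 0.003]
wrist_force: [3.9, 1.1, 4.0]
finger_gap: 17.4
gripper_force: 29.7
t 3.75 pos [616.3  98.8 217.3] yang 0.6 q [-0.54  0.41  0.46  1.41 -0.18  1.36 -0.07] gap 17.4 F [3.9 1.1 4. ] T [ 0.15 -0.61 -0.17]
shift [-0.09  0.45  0.13] yaw 0.01
```

View pics/wrist2.png

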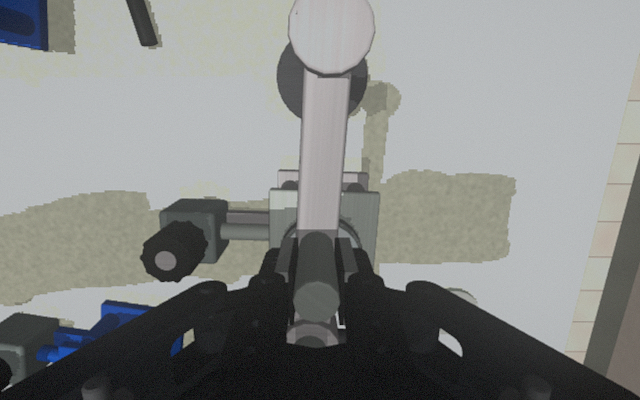

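The wrist view shows the pin held, with the bar running from (327,85) to (319,225), the lens and platform partly hidden under the hand, and the knob at (165,260). The bar's direction comes from its two edges.

Run:
```python
from h import *
c=dict(np.load("wrist2.npz"))
a=wray(c,(326.5,85),204);b=wray(c,(318.5,225),204);d=b-a
print(a.round(1),b.round(1),np.degrees(np.arctan2(d[1],d[0])))
print(wray(c,(322.5,80),22))
print("pin",wray(c,(317,300),256),"knob",wray(c,(165,260),98))
```

```text
[620.9 176.4 204. ] [618.1 109.1 204. ] -92.39900815895702
[622.9378299  194.79244419  22.        ]
pin [617.06112296  98.95225532 256.        ] knob [485.05209783  37.51806454  98.        ]
```

View pics/top2.png

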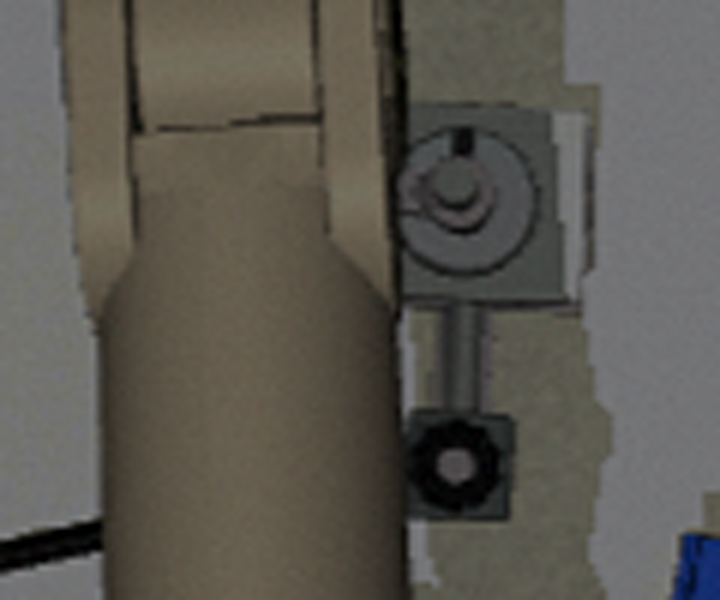

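Top crop: the probe's top is at (458,187), the lens is at (465,200) and the knob at (456,465). The arm still needs a little more swing.

```bash
python3 - <<'E'
from h import *
c=dict(np.load("top2.npz"))
for n,x,y,z in(("probe",458,187,255),("boss",453,197,212),("lens",466,200,98),("knob",457,465,98)):print(n,ray(c,(220+x/6-.4,145+y/6-.4),z).round(1))
E
python3 swing.py 2.4
```

```text
probe [608.4  36.  255. ]
boss [608.5  39.5 212. ]
lens [619.1  36.4  98. ]
knob [485.8  39.   98. ]
2.4 [-0.02  0.41] -0.042
```

```bash
python3 -m inch '[{"tx":0,"ty":0.3,"tz":0,"yaw":-0.03},{"tx":0,"ty":0.6,"tz":0,"yaw":-0.06},{"tx":0,"ty":0.6,"tz":0,"yaw":-0.06},{"tx":0,"ty":0.6,"tz":0,"yaw":-0.06},{"tx":0,"ty":0.6,"tz":0,"yaw":-0.06}]'
python3 -m inch '[{"tx":0,"ty":0.6,"tz":0,"yaw":0},{"tx":0,"ty":0,"tz":0,"yaw":0}]' -1
python3 - <<'E'
from h import *
from bench import eyes
go(622.8,98,216,0)
c=eyes.capture("top");np.savez("top3.npz",**c)
cv2.imwrite("pics/top3.png",cv2.resize(c["image"][160:230,280:325,::-1],(450,700)[:2],interpolation=cv2.INTER_CUBIC)[:420])
E
```

```text
clock: 4.35
tcp_pos: [622.0, 98.6, 217.3]
eef_rot: [2.141, 2.296, 0.003]
wrist_force: [3.9, -0.1, 4.6]
finger_gap: 17.0
gripper_force: 29.7
clock: 4.55
tcp_pos: [622.4, 98.4, 217.2]
eef_rot: [2.141, 2.297, 0.002]
wrist_force: [4.8, -5.9, 4.9]
finger_gap: 17.2
gripper_force: 29.8
t 4.55 pos [622.4  98.4 217.2] yang 4.0 q [-0.53  0.42  0.45  1.4  -0.18  1.36 -0.  ] gap 17.2 F [ 4.8 -5.9  4.9] T [-1.06 -0.75 -0.2 ]
shift [-0.05  0.03  0.12] yaw 0.07
```

View pics/top3.png

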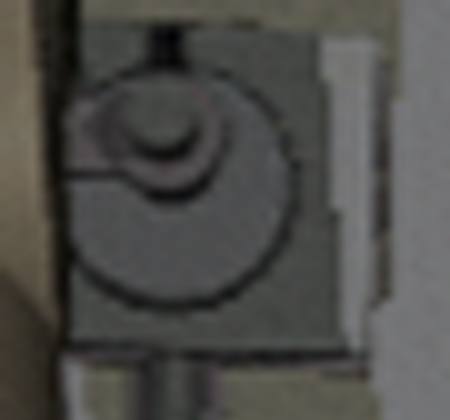

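Crop at 10x from (280,160): the probe's top is at (165,122), the boss at about (164,138), and the lens circle is centred near (177,188).

Run:
```python
from h import *
c=dict(np.load("top3.npz"))
for n,x,y,z in(("probe",165,123,257),("boss",163,138,212),("lens",177,188,98)):print(n,ray(c,(280+x/10-.4,160+y/10-.4),z).round(1))
```

```text
probe [618.5  35.7 257. ]
boss [619.7  37.4 212. ]
lens [617.7  36.2  98. ]
```

```bash
python3 -m inch '[{"tx":0,"ty":0,"tz":0,"yaw":0},{"tx":0,"ty":0,"tz":0,"yaw":0},{"tx":0,"ty":0,"tz":0,"yaw":0},{"tx":0,"ty":0,"tz":0,"yaw":0},{"tx":0,"ty":0,"tz":0,"yaw":0}]' 0.6
python3 -m inch '[{"tx":0,"ty":0,"tz":-2,"yaw":0},{"tx":0,"ty":0,"tz":-4,"yaw":0},{"tx":0,"ty":0,"tz":-7,"yaw":0},{"tx":0,"ty":0,"tz":-9,"yaw":0},{"tx":0,"ty":0,"tz":-9,"yaw":0}]' 1
python3 -c "from h import *;go(485.5,38.5,300,130)"
```

```text
clock: 5.1
tcp_pos: [621.2, 98.9, 216.0]
eef_rot: [-2.14, -2.3, 0.001]
wrist_force: [0.6, 0.0, 0.0]
finger_gap: 68.3
gripper_force: 0.0
clock: 5.6
tcp_pos: [622.6, 98.7, 309.8]
eef_rot: [2.138, 2.297, 0.007]
wrist_force: [-0.3, 0.3, 0.5]
finger_gap: 85.2
gripper_force: 0.0
t 5.6 pos [622.6  98.7 309.8] yang 4.1 q [-0.52  0.39  0.46  1.23 -0.17  1.55 -0.02] gap 85.2 F [-0.3  0.3  0.5] T [-0.02  0.02  0.  ]
shift [ -5.02 -14.11   0.9 ] yaw -2.197
```

```bash
python3 -m inch '[{"tx":-1,"ty":-3,"tz":0,"yaw":-0.14},{"tx":-2,"ty":-6,"tz":0,"yaw":-0.28},{"tx":-3,"ty":-9,"tz":0,"yaw":-0.42},{"tx":-4,"ty":-12,"tz":0,"yaw":-0.56},{"tx":-5.02,"ty":-14.11,"tz":0,"yaw":-0.7}]'
python3 -m inch '[{"tx":0,"ty":0,"tz":0,"yaw":-0.14},{"tx":0,"ty":0,"tz":0,"yaw":-0.28},{"tx":0,"ty":0,"tz":0,"yaw":-0.42},{"tx":0,"ty":0,"tz":0,"yaw":-0.56},{"tx":0,"ty":0,"tz":0,"yaw":-0.7}]'
python3 -m inch '[{"tx":0,"ty":0,"tz":0,"yaw":-0.14},{"tx":0,"ty":0,"tz":0,"yaw":-0.28},{"tx":0,"ty":0,"tz":0,"yaw":-0.42},{"tx":0,"ty":0,"tz":0,"yaw":-0.56},{"tx":0,"ty":0,"tz":0,"yaw":-0.7}]'
python3 -c "from h import *;go(485.5,38.5,160,130)"
```

```text
clock: 6.1
tcp_pos: [482.4, 38.1, 305.6]
eef_rot: [-1.213, -2.897, 0.001]
wrist_force: [-0.4, -0.2, 0.6]
finger_gap: 85.6
gripper_force: 0.0
clock: 6.6
tcp_pos: [483.9, 38.6, 305.5]
eef_rot: [-0.146, -3.137, 0.0]
wrist_force: [0.1, -0.6, 0.1]
finger_gap: 85.4
gripper_force: 0.0
clock: 7.1
tcp_pos: [483.9, 38.6, 305.4]
eef_rot: [0.939, -2.997, -0.0]
wrist_force: [0.6, -0.7, 0.2]
finger_gap: 85.6
gripper_force: 0.0
t 7.1 pos [483.9  38.6 305.4] yang 124.8 q [-0.49  0.05  0.36  1.62 -0.02  1.48  2.05] gap 85.6 F [ 0.6 -0.7  0.2] T [ 0.01 -0.03  0.01]
shift [-0.14 -0.1  14.54] yaw -0.091
```

```bash
python3 -m inch '[{"tx":-0.14,"ty":-0.1,"tz":4,"yaw":0},{"tx":-0.14,"ty":-0.1,"tz":8,"yaw":0},{"tx":-0.14,"ty":-0.1,"tz":12,"yaw":0},{"tx":-0.14,"ty":-0.1,"tz":15,"yaw":0},{"tx":-0.14,"ty":-0.1,"tz":15,"yaw":0}]'
python3 -c "from h import *;go(485.5,38.5,64,125)"
```

```text
clock: 7.6
tcp_pos: [482.5, 38.1, 151.7]
eef_rot: [0.928, -2.992, -0.001]
wrist_force: [-1.0, -0.2, 0.7]
finger_gap: 85.7
gripper_force: 0.0
t 7.6 pos [482.5  38.1 151.7] yang 124.5 q [-0.47  0.14  0.36  1.87 -0.05  1.15  2.08] gap 85.7 F [-1.  -0.2  0.7] T [0.   0.03 0.03]
shift [-0.34 -0.16  8.77] yaw -0.01
```

```bash
python3 -m inch '[{"tx":-0.2,"ty":-0.1,"tz":2,"yaw":0},{"tx":-0.2,"ty":-0.1,"tz":4.5,"yaw":0},{"tx":-0.2,"ty":-0.1,"tz":7,"yaw":0},{"tx":-0.2,"ty":-0.1,"tz":8.7,"yaw":0},{"tx":-0.2,"ty":-0.1,"tz":8.7,"yaw":0}]'
python3 -m inch '[{"tx":0,"ty":0,"tz":0,"yaw":0},{"tx":0,"ty":0,"tz":0,"yaw":0}]'
python3 -c "from h import *;go(485.5,38.5,64,125)"
```

```text
clock: 8.1
tcp_pos: [487.3, 38.8, 68.5]
eef_rot: [0.93, -2.998, -0.0]
wrist_force: [-0.3, -0.0, -0.4]
finger_gap: 85.7
gripper_force: 0.0
clock: 8.3
tcp_pos: [489.4, 39.1, 71.0]
eef_rot: [-0.93, 2.998, -0.0]
wrist_force: [0.4, -0.3, 0.7]
finger_gap: 85.4
gripper_force: 0.0
t 8.3 pos [489.4  39.1  71. ] yang 124.5 q [-0.45  0.25  0.35  1.95 -0.1   0.96  2.12] gap 85.4 F [ 0.4 -0.3  0.7] T [-0.03 -0.02 -0.05]
shift [0.36 0.18 0.7 ] yaw -0.01
```

```bash
python3 -m inch '[{"tx":0,"ty":0,"tz":0.4,"yaw":0},{"tx":0,"ty":0,"tz":0.4,"yaw":0},{"tx":0,"ty":0,"tz":0.4,"yaw":0},{"tx":0,"ty":0,"tz":0.4,"yaw":0}]'
python3 -c "from h import *;go(485.5,38.5,64,125)"
```

```text
clock: 8.7
tcp_pos: [488.3, 38.9, 65.5]
eef_rot: [-0.93, 3.001, 0.0]
wrist_force: [0.6, 0.7, 0.2]
finger_gap: 85.8
gripper_force: 0.0
t 8.7 pos [488.3  38.9  65.5] yang 124.5 q [-0.45  0.26  0.35  1.95 -0.11  0.95  2.12] gap 85.8 F [0.6 0.7 0.2] T [ 0.02  0.01 -0.  ]
shift [0.25 0.13 0.15] yaw -0.01
```

Centre, then close gently to see whether the knob is where I think it is.

```bash
python3 -m inch '[{"tx":0.25,"ty":0.1,"tz":0.1,"yaw":0},{"tx":0.25,"ty":0.1,"tz":0.1,"yaw":0},{"tx":0.25,"ty":0.1,"tz":0.1,"yaw":0},{"tx":0.25,"ty":0.1,"tz":0.1,"yaw":0}]' -1 25
python3 -m inch '[{"tx":0,"ty":0,"tz":0,"yaw":0},{"tx":0,"ty":0,"tz":0,"yaw":0},{"tx":0,"ty":0,"tz":0,"yaw":0}]' -1 90
python3 -c "from h import *;go(485.5,38.5,64,125)"
```

```text
clock: 9.1
tcp_pos: [484.9, 38.9, 64.5]
eef_rot: [0.931, -2.999, -0.002]
wrist_force: [-5.0, 1.3, 5.8]
finger_gap: 43.4
gripper_force: 25.0
clock: 9.4
tcp_pos: [484.9, 38.9, 64.7]
eef_rot: [0.931, -3.0, -0.002]
wrist_force: [-6.4, 1.9, 9.2]
finger_gap: 42.6
gripper_force: 89.8
t 9.4 pos [484.9  38.9  64.7] yang 124.5 q [-0.45  0.25  0.35  1.96 -0.11  0.95  2.12] gap 42.6 F [-6.4  1.9  9.2] T [ 0.39  1.26 -0.  ]
shift [-0.02 -0.07  0.07] yaw -0.009
```

```bash
python3 -m inch '[{"tx":0,"ty":0,"tz":0,"yaw":0.1},{"tx":0,"ty":0,"tz":0,"yaw":0.2},{"tx":0,"ty":0,"tz":0,"yaw":0.3},{"tx":0,"ty":0,"tz":0,"yaw":0.4},{"tx":0,"ty":0,"tz":0,"yaw":0.5}]'
python3 -c "from h import *;go(485.5,38.5,64,124.5)"
python3 -m inch '[{"tx":0,"ty":0,"tz":0,"yaw":0.1},{"tx":0,"ty":0,"tz":0,"yaw":0.2},{"tx":0,"ty":0,"tz":0,"yaw":0.3},{"tx":0,"ty":0,"tz":0,"yaw":0.4},{"tx":0,"ty":0,"tz":0,"yaw":0.5}]'
python3 -c "from h import *;go(485.5,38.5,64,124.5)"
```

```text
clock: 9.9
tcp_pos: [484.4, 40.4, 64.8]
eef_rot: [0.156, -3.136, -0.004]
wrist_force: [-8.6, 6.0, 12.1]
finger_gap: 42.3
gripper_force: 89.5
t 9.9 pos [484.4  40.4  64.8] yang 95.7 q [-0.52  0.26  0.42  1.96 -0.13  0.95  1.64] gap 42.3 F [-8.6  6.  12.1] T [1.3  1.78 0.39]
shift [-0.09 -0.2   0.07] yaw -0.502
clock: 10.4
tcp_pos: [484.7, 42.0, 64.8]
eef_rot: [-0.622, -3.077, -0.005]
wrist_force: [-7.2, 11.0, 9.2]
finger_gap: 42.5
gripper_force: 89.6
t 10.4 pos [484.7  42.   64.8] yang 67.2 q [-0.58  0.26  0.5   1.97 -0.16  0.95  1.17] gap 42.5 F [-7.2 11.   9.2] T [2.21 1.39 0.33]
shift [-0.21 -0.29  0.08] yaw -1.001
```

```bash
python3 -m inch '[{"tx":0.05,"ty":0.1,"tz":0,"yaw":0.1},{"tx":0.1,"ty":0.2,"tz":0,"yaw":0.2},{"tx":0.12,"ty":0.28,"tz":0,"yaw":0.3},{"tx":0.12,"ty":0.28,"tz":0,"yaw":0.4},{"tx":0.12,"ty":0.28,"tz":0,"yaw":0.4}]'
python3 - <<'E'
from h import *
from bench import eyes
go(485.5,38.5,64,124.5)
c=eyes.capture("scene");np.savez("s4.npz",**c)
w=eyes.capture("wrist")["image"]
a=cv2.resize(c["image"][140:260,290:410],(600,600),interpolation=cv2.INTER_CUBIC)
cv2.imwrite("pics/s4.png",a[:,:,::-1]);cv2.imwrite("pics/w4.png",w[:,:,::-1])
E
```

```text
clock: 10.9
tcp_pos: [485.4, 43.2, 64.8]
eef_rot: [-1.224, -2.892, -0.003]
wrist_force: [-3.8, 5.4, 7.3]
finger_gap: 42.3
gripper_force: 90.0
t 10.9 pos [485.4  43.2  64.8] yang 44.1 q [-0.64  0.27  0.57  1.97 -0.18  0.95  0.78] gap 42.3 F [-3.8  5.4  7.3] T [ 1.01  0.74 -0.23]
shift [-0.34 -0.32  0.08] yaw -1.403
```

View pics/s4.png

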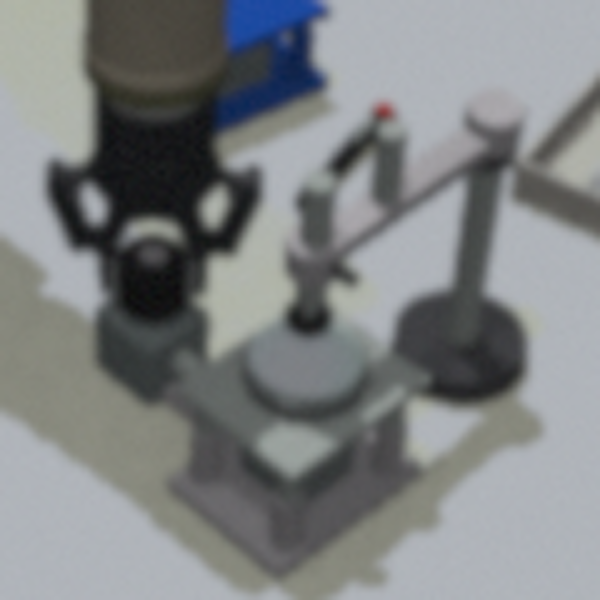

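The scene crop (5x from (290,140)) shows the raised platform, with the lens ellipse centred at about (307,365). The probe's black foot is just above it, with its lower rim near (308,332). There is still a gap. I'll estimate it from the rim row.

Run:
```python
from h import *
c=dict(np.load("s4.npz"))
R=cv2.Rodrigues(c["rvec"])[0];o=-R.T@c["tvec"].ravel();d=(o[:2]-[618.5,36.5]);d/=np.linalg.norm(d)
f=lambda p:((proj(c,p)+.4-[290,140])*5).round(0)
for z in(115,120,125,130,135,140,145):print(z,f([618.5+14*d[0],36.5+14*d[1],z]))
print("lens rim front/back at z=112",f([618.5+38*d[0],36.5+38*d[1],112]),f([618.5-38*d[0],36.5-38*d[1],112]))
im=c["image"];g=cv2.cvtColor(im,cv2.COLOR_RGB2GRAY);print(g[194:232,349:354].mean(1).round(0).tolist())
```

```text
115 [300. 367.]
120 [300. 361.]
125 [301. 355.]
130 [301. 349.]
135 [302. 343.]
140 [302. 337.]
145 [303. 331.]
lens rim front/back at z=112 [297. 400.] [305. 310.]
[79.0, 81.0, 83.0, 84.0, 82.0, 79.0, 74.0, 64.0, 54.0, 42.0, 32.0, 36.0, 64.0, 95.0, 117.0, 125.0, 127.0, 128.0, 128.0, 128.0, 128.0, 128.0, 128.0, 127.0, 121.0, 108.0, 89.0, 74.0, 65.0, 68.0, 91.0, 120.0, 142.0, 153.0, 157.0, 158.0, 156.0, 150.0]
```

The foot's underside is at about 140 mm, so contact should come near 3.4 rad (3.0 to 3.8). I'm now at 1.40. I'll turn to 2.7, then slow down.

```bash
python3 -m inch '[{"tx":0,"ty":0.05,"tz":0,"yaw":0.13},{"tx":0,"ty":0.1,"tz":0,"yaw":0.26},{"tx":0,"ty":0.15,"tz":0,"yaw":0.39},{"tx":-0.03,"ty":0.2,"tz":0,"yaw":0.52},{"tx":-0.03,"ty":0.25,"tz":0,"yaw":0.65}]'
python3 -c "from h import *;go(489,43,64,124.5)"
```

```text
clock: 11.5
tcp_pos: [487.3, 44.1, 64.8]
eef_rot: [-2.085, -2.348, -0.001]
wrist_force: [-5.6, 1.8, 8.1]
finger_gap: 42.7
gripper_force: 90.3
t 11.5 pos [487.3  44.1  64.8] yang 6.8 q [-0.74  0.3   0.68  1.97 -0.23  0.96  0.17] gap 42.7 F [-5.6  1.8  8.1] T [0.39 0.77 0.3 ]
shift [-0.13  0.15  0.08] yaw -2.054
```

```bash
python3 -m inch '[{"tx":0,"ty":0.05,"tz":0,"yaw":0.12},{"tx":0,"ty":0.08,"tz":0,"yaw":0.24},{"tx":0,"ty":0.1,"tz":0,"yaw":0.36},{"tx":-0.03,"ty":0.12,"tz":0,"yaw":0.48},{"tx":-0.05,"ty":0.15,"tz":0,"yaw":0.6}]'
python3 -c "from h import *;go(489,43,64,124.5)"
python3 -m inch '[{"tx":0,"ty":0.02,"tz":0,"yaw":0.05},{"tx":0,"ty":0.03,"tz":0,"yaw":0.1},{"tx":-0.03,"ty":0.05,"tz":0,"yaw":0.15},{"tx":-0.03,"ty":0.05,"tz":0,"yaw":0.2}]'
python3 -c "from h import *;go(489,43,64,124.5)"
```

```text
clock: 12.0
tcp_pos: [489.3, 43.7, 64.8]
eef_rot: [-2.686, -1.628, -0.001]
wrist_force: [-3.4, 2.3, 6.4]
finger_gap: 42.1
gripper_force: 90.2
t 12.0 pos [489.3  43.7  64.8] yang -27.6 q [-0.83  0.32  0.8   1.96 -0.28  0.97 -0.38] gap 42.1 F [-3.4  2.3  6.4] T [0.45 0.44 0.32]
shift [-0.07  0.01  0.08] yaw -2.654
clock: 12.4
tcp_pos: [489.8, 43.4, 64.8]
eef_rot: [-2.833, -1.356, -0.002]
wrist_force: [-1.0, 2.1, 4.8]
finger_gap: 42.5
gripper_force: 90.2
t 12.4 pos [489.8  43.4  64.8] yang -38.8 q [-0.86  0.34  0.84  1.96 -0.3   0.97 -0.56] gap 42.5 F [-1.   2.1  4.8] T [0.5  0.18 0.31]
shift [-0.08 -0.04  0.08] yaw -2.851
```

```bash
cat > t.sh <<'E'
python3 -c "from h import *;go(489,43,64,124.5)" | sed 's/q \[.*\] gap/gap/'
E
python3 -m inch '[{"tx":0,"ty":0.02,"tz":0,"yaw":0.03},{"tx":0,"ty":0.02,"tz":0,"yaw":0.06},{"tx":-0.02,"ty":0.02,"tz":0,"yaw":0.1}]' >/dev/null; sh t.sh
python3 -m inch '[{"tx":0,"ty":0.02,"tz":0,"yaw":0.03},{"tx":0,"ty":0.02,"tz":0,"yaw":0.06},{"tx":-0.02,"ty":0.02,"tz":0,"yaw":0.1}]' >/dev/null; sh t.sh
```

```text
t 12.7 pos [490.   43.1  64.9] yang -44.5 gap 42.6 F [-0.8  3.5  4.5] T [ 0.6  -0.05  0.29]
shift [-0.08 -0.07  0.08] yaw -2.95
t 13.0 pos [490.2  42.8  64.8] yang -50.3 gap 42.5 F [0.  4.8 3.5] T [ 0.82 -0.25  0.28]
shift [-0.08 -0.09  0.08] yaw -3.05
```

```bash
python3 -m inch '[{"tx":0,"ty":0,"tz":0,"yaw":0.03},{"tx":0,"ty":0,"tz":0,"yaw":0.06},{"tx":0.02,"ty":0,"tz":0,"yaw":0.1}]' >/dev/null; sh t.sh
python3 -m inch '[{"tx":0,"ty":0,"tz":0,"yaw":0.03},{"tx":0,"ty":0,"tz":0,"yaw":0.06},{"tx":0.02,"ty":0,"tz":0,"yaw":0.1}]' >/dev/null; sh t.sh
```

```text
t 13.3 pos [490.4  42.6  64.8] yang -56.0 gap 42.7 F [0.7 4.8 3.7] T [ 0.65 -0.14  0.22]
shift [-0.1  -0.12  0.08] yaw -3.151
t 13.6 pos [490.6  42.3  64.8] yang -61.8 gap 42.5 F [0.  3.7 5.9] T [ 0.6 -0.2  0.3]
shift [-0.11 -0.14  0.08] yaw -3.252
```

```bash
python3 -m inch '[{"tx":0,"ty":0,"tz":0,"yaw":0.03},{"tx":0.02,"ty":0,"tz":0,"yaw":0.06}]' >/dev/null; sh t.sh
python3 -m inch '[{"tx":0,"ty":0,"tz":0,"yaw":0.03},{"tx":0.02,"ty":0,"tz":0,"yaw":0.06}]' >/dev/null; sh t.sh
python3 -m inch '[{"tx":0,"ty":0,"tz":0,"yaw":0.03},{"tx":0.02,"ty":0,"tz":0,"yaw":0.06}]' >/dev/null; sh t.sh
```

```text
t 13.8 pos [490.7  42.1  64.8] yang -65.3 gap 42.6 F [0.3 4.4 7.3] T [ 0.48 -0.14  0.34]
shift [-0.12 -0.15  0.08] yaw -3.312
t 14.0 pos [490.8  41.9  64.8] yang -68.7 gap 42.5 F [0.6 1.3 8.2] T [ 0.33 -0.01  0.29]
shift [-0.13 -0.16  0.08] yaw -3.372
t 14.2 pos [490.8  41.8  64.8] yang -72.2 gap 42.6 F [-0.2  0.9  8.4] T [0.24 0.13 0.23]
shift [-0.14 -0.17  0.08] yaw -3.432
```

```bash
cat > q.py <<'E'
from bench import sensors
from h import *
s=sensors.observe();R=cv2.Rodrigues(np.float64(s["eef_rot"]))[0];a=np.degrees(np.arctan2(R[1,1],R[0,1]))
f=s["wrist_force"];r=(np.array([488,41])-s["tcp_pos"][:2])/1e3
print("knob",round(np.radians((124.5-a)%360),3),"Tz",round(s["torque"][2],3),"Tz@axis",round(s["torque"][2]-(r[0]*f[1]-r[1]*f[0]),3),"F",f.round(1),"dq7",s["dq"][6].round(3))
E
for i in 1; do
python3 -m inch '[{"tx":0,"ty":0,"tz":0,"yaw":0.03}]' >/dev/null; python3 q.py
python3 -m inch '[{"tx":0,"ty":0,"tz":0,"yaw":0.03}]' >/dev/null; python3 q.py
python3 -m inch '[{"tx":0,"ty":0,"tz":0,"yaw":0.03}]' >/dev/null; python3 q.py
python3 -m inch '[{"tx":0,"ty":0,"tz":0,"yaw":0.03}]' >/dev/null; python3 q.py
python3 -m inch '[{"tx":0,"ty":0,"tz":0,"yaw":0.03}]' >/dev/null; python3 q.py
done
```

```text
knob 3.463 Tz 0.353 Tz@axis 0.36 F [0.1 2.6 8. ] dq7 -0.258
knob 3.493 Tz 0.301 Tz@axis 0.306 F [0.5 1.8 7.6] dq7 -0.258
knob 3.523 Tz 0.286 Tz@axis 0.29 F [0.6 1.6 6.8] dq7 -0.258
knob 3.553 Tz 0.303 Tz@axis 0.305 F [0.2 0.9 7.3] dq7 -0.256
knob 3.583 Tz 0.286 Tz@axis 0.287 F [0.8 0.3 6.8] dq7 -0.256
```

Mean torque is about 0.30 N m, so there is no contact yet. Continuing in small rows.

```bash
python3 -m inch '[{"tx":0,"ty":0,"tz":0,"yaw":0.03}]' >/dev/null; python3 q.py
python3 -m inch '[{"tx":0,"ty":0,"tz":0,"yaw":0.03}]' >/dev/null; python3 q.py
python3 -m inch '[{"tx":0,"ty":0,"tz":0,"yaw":0.03}]' >/dev/null; python3 q.py
python3 -m inch '[{"tx":0,"ty":0,"tz":0,"yaw":0.03}]' >/dev/null; python3 q.py
python3 -m inch '[{"tx":0,"ty":0,"tz":0,"yaw":0.03}]' >/dev/null; python3 q.py
```

```text
knob 3.613 Tz 0.338 Tz@axis 0.338 F [0.9 0.  7.5] dq7 -0.255
knob 3.643 Tz 0.273 Tz@axis 0.272 F [-0.2 -0.2  5.8] dq7 -0.254
knob 3.673 Tz 0.393 Tz@axis 0.392 F [ 1.1 -0.3  6.4] dq7 -0.253
knob 3.703 Tz 0.361 Tz@axis 0.359 F [ 0.5 -0.8  5.8] dq7 -0.253
knob 3.733 Tz 0.367 Tz@axis 0.364 F [ 0.4 -1.1  6.6] dq7 -0.254
```

```bash
python3 -m inch '[{"tx":0,"ty":0,"tz":0,"yaw":0.02}]' >/dev/null; python3 q.py
python3 -m inch '[{"tx":0,"ty":0,"tz":0,"yaw":0.02}]' >/dev/null; python3 q.py
python3 - <<'E'
from bench import eyes
import cv2,numpy as np
c=eyes.capture("scene")["image"];t=eyes.capture("top")["image"]
a=cv2.resize(c[165:235,315:385],(560,560),interpolation=cv2.INTER_CUBIC)
cv2.imwrite("pics/s5.png",a[:,:,::-1]);cv2.imwrite("pics/t5.png",t[:,:,::-1])
E
```

```text
knob 3.753 Tz 0.323 Tz@axis 0.321 F [ 0.7 -1.   7. ] dq7 -0.161
knob 3.773 Tz 0.323 Tz@axis 0.317 F [ 1.  -2.   6.6] dq7 -0.168
```

View pics/s5.png

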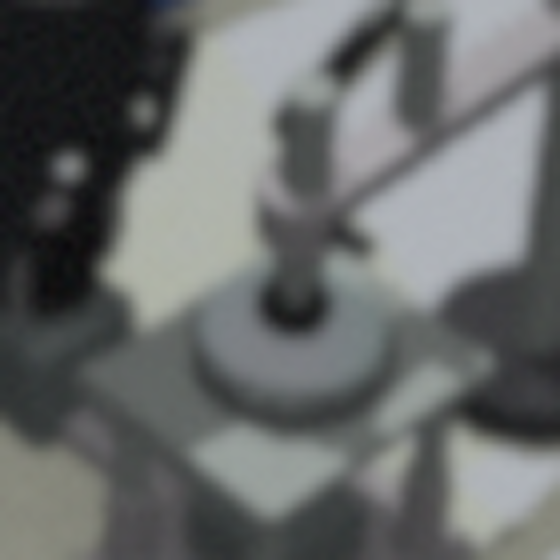

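The scene crop (8x from (315,165)) shows the foot's lower rim at (293,330), on top of the lens, whose ellipse spans x 197–390. It is at or very near contact. The torque has to decide, so I'll take a few more small rows.

```bash
python3 -m inch '[{"tx":0,"ty":0,"tz":0,"yaw":0.02}]' >/dev/null; python3 q.py
python3 -m inch '[{"tx":0,"ty":0,"tz":0,"yaw":0.02}]' >/dev/null; python3 q.py
python3 -m inch '[{"tx":0,"ty":0,"tz":0,"yaw":0.02}]' >/dev/null; python3 q.py
python3 -m inch '[{"tx":0,"ty":0,"tz":0,"yaw":0.02}]' >/dev/null; python3 q.py
```

```text
knob 3.792 Tz 0.356 Tz@axis 0.349 F [ 0.7 -2.2  6.3] dq7 -0.181
knob 3.813 Tz 0.368 Tz@axis 0.361 F [ 1.1 -2.6  6.6] dq7 -0.171
knob 3.833 Tz 0.331 Tz@axis 0.323 F [ 0.6 -2.8  5.7] dq7 -0.167
knob 3.853 Tz 0.419 Tz@axis 0.413 F [ 1.4 -2.4  6. ] dq7 -0.168
```

```bash
cat > avg.sh <<'E'
# hold still and read torque 8 times (camera calls pass 0.05 s without motion)
python3 - <<'E'
from bench import sensors,eyes
import numpy as np
T=[]
for i in range(8):
    eyes.capture("wrist");T.append(sensors.observe()["torque"][2])
print("hold Tz",np.round(T,2),np.mean(T).round(3))
E
E
sh avg.sh
python3 -m inch '[{"tx":0,"ty":0,"tz":0,"yaw":0.02},{"tx":0,"ty":0,"tz":0,"yaw":0.04}]' >/dev/null; python3 q.py; sh avg.sh
python3 -m inch '[{"tx":0,"ty":0,"tz":0,"yaw":-0.1},{"tx":0,"ty":0,"tz":0,"yaw":-0.2},{"tx":0,"ty":0,"tz":0,"yaw":-0.3},{"tx":0,"ty":0,"tz":0,"yaw":-0.4}]' >/dev/null; python3 q.py
python3 -m inch '[{"tx":0,"ty":0,"tz":0,"yaw":0.02},{"tx":0,"ty":0,"tz":0,"yaw":0.04},{"tx":0,"ty":0,"tz":0,"yaw":0.06},{"tx":0,"ty":0,"tz":0,"yaw":0.08}]' >/dev/null; python3 q.py; sh avg.sh
```

```text
hold Tz [ 0.18  0.02 -0.04 -0.04 -0.01 -0.05  0.01 -0.04] 0.003
knob 3.893 Tz 0.42 Tz@axis 0.411 F [ 1.5 -3.5  5.5] dq7 -0.169
hold Tz [ 0.16  0.08 -0.01  0.03 -0.06 -0.05  0.03  0.02] 0.025
knob 3.488 Tz -0.222 Tz@axis -0.214 F [-0.4  2.4  7. ] dq7 0.853
knob 3.572 Tz 0.325 Tz@axis 0.325 F [1.2 0.2 6.8] dq7 -0.17
hold Tz [ 0.12 -0.1  -0.19 -0.16 -0.14 -0.13 -0.13 -0.14] -0.11
```

```bash
python3 -m inch '[{"tx":0,"ty":0,"tz":0,"yaw":0.03},{"tx":0,"ty":0,"tz":0,"yaw":0.06}]' >/dev/null; python3 q.py
python3 -m inch '[{"tx":0,"ty":0,"tz":0,"yaw":0.03}]' >/dev/null; python3 q.py
python3 -m inch '[{"tx":0,"ty":0,"tz":0,"yaw":0.03}]' >/dev/null; python3 q.py
python3 -m inch '[{"tx":0,"ty":0,"tz":0,"yaw":0.03}]' >/dev/null; python3 q.py
python3 -m inch '[{"tx":0,"ty":0,"tz":0,"yaw":0.03}]' >/dev/null; python3 q.py
python3 -m inch '[{"tx":0,"ty":0,"tz":0,"yaw":0.03}]' >/dev/null; python3 q.py
python3 -m inch '[{"tx":0,"ty":0,"tz":0,"yaw":0.03}]' >/dev/null; python3 q.py
python3 -m inch '[{"tx":0,"ty":0,"tz":0,"yaw":0.03}]' >/dev/null; python3 q.py
python3 -m inch '[{"tx":0,"ty":0,"tz":0,"yaw":0.03}]' >/dev/null; python3 q.py
```

```text
knob 3.633 Tz 0.269 Tz@axis 0.271 F [0.1 0.7 6.4] dq7 -0.256
knob 3.663 Tz 0.302 Tz@axis 0.3 F [ 1.6 -0.7  6.6] dq7 -0.256
knob 3.693 Tz 0.41 Tz@axis 0.406 F [ 0.7 -1.4  6.5] dq7 -0.252
knob 3.723 Tz 0.321 Tz@axis 0.317 F [ 0.2 -1.5  6.9] dq7 -0.254
knob 3.753 Tz 0.398 Tz@axis 0.394 F [ 0.9 -1.5  7.2] dq7 -0.254
knob 3.783 Tz 0.395 Tz@axis 0.39 F [ 0.4 -1.6  5.6] dq7 -0.251
knob 3.813 Tz 0.377 Tz@axis 0.369 F [ 0.5 -2.7  6.2] dq7 -0.254
knob 3.844 Tz 0.396 Tz@axis 0.389 F [ 0.6 -2.4  6.3] dq7 -0.25
knob 3.874 Tz 0.421 Tz@axis 0.413 F [ 1.2 -3.1  6.1] dq7 -0.251
```

The step at about 3.67 rad appeared in both sweeps, so that is contact. It is now about 2 mm in, roughly 10 N. I'll ease back a little, let the torque settle, and release.

```bash
python3 -m inch '[{"tx":0,"ty":0,"tz":0,"yaw":-0.03},{"tx":0,"ty":0,"tz":0,"yaw":-0.06},{"tx":0,"ty":0,"tz":0,"yaw":-0.06},{"tx":0,"ty":0,"tz":0,"yaw":-0.06},{"tx":0,"ty":0,"tz":0,"yaw":-0.06}]' >/dev/null; python3 q.py
python3 -m inch '[{"tx":0,"ty":0,"tz":0,"yaw":0},{"tx":0,"ty":0,"tz":0,"yaw":0},{"tx":0,"ty":0,"tz":0,"yaw":0},{"tx":0,"ty":0,"tz":0,"yaw":0},{"tx":0,"ty":0,"tz":0,"yaw":0}]' 1
python3 q.py
python3 -m inch '[{"tx":0,"ty":0,"tz":-1.5,"yaw":0},{"tx":0,"ty":0,"tz":-4,"yaw":0},{"tx":0,"ty":0,"tz":-7,"yaw":0},{"tx":0,"ty":0,"tz":-10,"yaw":0},{"tx":0,"ty":0,"tz":-10,"yaw":0}]'
python3 -c "from h import *;go(489,43,64,124.5)"
```

```text
knob 3.812 Tz 0.395 Tz@axis 0.389 F [ 0.2 -1.9  5.3] dq7 -0.0
clock: 20.1
tcp_pos: [490.2, 41.9, 64.2]
eef_rot: [3.14, -0.106, -0.001]
wrist_force: [0.6, -0.5, 0.2]
finger_gap: 85.4
gripper_force: 0.0
knob 3.811 Tz -0.041 Tz@axis -0.043 F [ 0.6 -0.5  0.2] dq7 -0.001
clock: 20.6
tcp_pos: [492.7, 41.5, 168.6]
eef_rot: [-3.138, 0.107, -0.009]
wrist_force: [0.1, 0.2, 0.8]
finger_gap: 85.4
gripper_force: 0.0
t 20.6 pos [492.7  41.5 168.6] yang -93.9 q [-1.17  0.27  1.2   1.85 -0.27  1.2  -1.52] gap 85.4 F [0.1 0.2 0.8] T [ 0.02 -0.   -0.03]
shift [-0.44 -0.1  10.46] yaw -3.812
```

Run:
```python
from bench import eyes
import cv2,numpy as np
c=eyes.capture("scene")["image"];t=eyes.capture("top")["image"]
a=cv2.resize(c[165:235,320:370],(400,560),interpolation=cv2.INTER_CUBIC)
b=cv2.resize(t[155:225,275:325],(400,560),interpolation=cv2.INTER_CUBIC)
cv2.imwrite("pics/end.png",np.hstack([a,b])[:,:,::-1])
```

```text
(no output)
```

View pics/end.png

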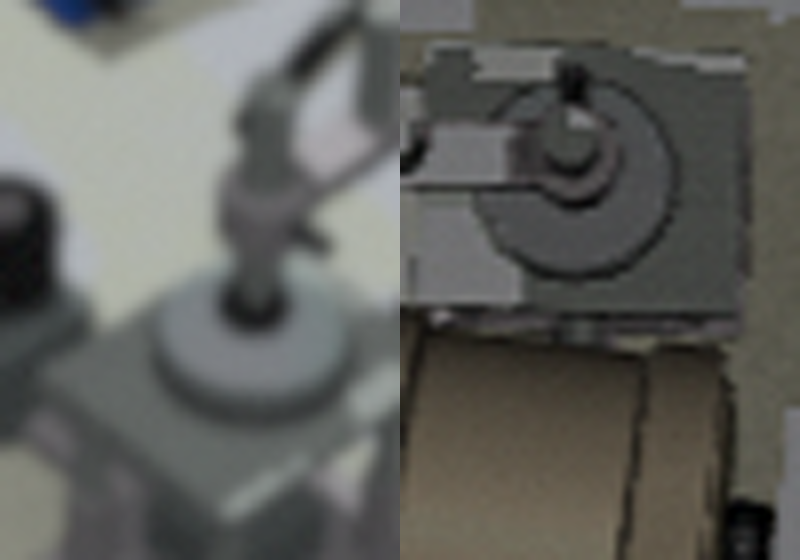

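The end view shows the foot resting on the lens at left (255,310). From above, the lens is centred at (575,177) and the probe's top is at (572,145).

Run:
```python
from h import *
c=dict(np.load("top3.npz"))
f=lambda x,y,z:ray(c,(275+x/8-.4,155+y/8-.4),z).round(1)
p=f(172,147,257);l=f(175,177,136);m=f((30+348)/2,(48+310)/2,118);print(p,l,m)
d=np.linalg.norm((p-l)[:2]);print(d)
if d<8:
    from bench import ticket;print(ticket.close_job())
```

```text
[615.7  35.6 257. ] [618.7  37.8 136. ] [619.9  33.  118. ]
3.7202150475476525
the job is handed in; nothing more can be done
None
```

The job is handed in, with no verdict shown: the probe stands about 4 mm from the lens's middle, and the jack is at about 3.8 rad. By knob torque the foot is pressed in about 1.5 to 2 mm at an estimated 8 to 10 N; the gripper is clear.

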